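# Seat the stop and pump a ratchet bar clamp onto a wooden block

## Robot

A 6-joint arm with a two-finger parallel gripper is mounted at the origin on a cart in front of the work surface, level with it; the furniture and walls round the work are solid. World frame = base frame: x ahead of the robot, y to its left, z up, the work surface at z = 0. Lengths are in mm, angles in rad, forces in N, time in s.
With the tool pointing down it reaches from about 300 to 1000 mm from the base axis. Payload 5.1 kg.
Tool frame: the origin (TCP) lies at the very end of the fingers, on their centre line; the grasp point (between the pads) lies 19 mm behind it; z points along the fingers, y is the line along which they close (so a half turn about z gives the same grasp; the last joint's range is limited). The gripper opens to 95 mm and grips with 3 to 60 N. Pads are 20 mm wide; open, the fingers measure 119 mm over their backs; the gripper's body (75 mm by 180 mm) begins 59 mm behind the grasp point.
Start: joints at [-1.185, 0.124, 1.65, -0, 1.367, -0.083], TCP at [293.648, -579.875, 214.656] pointing down, gripper open.
Joint ranges: [-2.61, 2.61], [-1.02, 2.33], [0.03, 2.71], [-1.35, 4.49], [0.32, 2.68], [-2.91, 2.91]. Speed limits (rad/s): [2.57, 2.57, 3.14, 3.14, 3.14, 3.14].

## Interface

Orientations are given as a unit quaternion [x, y, z, w].
In Python, from cell import robot gives the robot as it stands.
- The arm moves only by the shell command python3 steer.py 'ROWS' [OPENING] [FORCE]. ROWS is a JSON object with one list for each field, all of the same length, 1 to 5, a row being the entries at one place: dx, dy, dz (the shift in mm), wx, wy, wz (a rotation vector in rad); each row shifts and turns the commanded pose from where the row before left it, along the tool's axes as they then stand; what a row does not reach is not made up. A row lasts 1/10 s, in which the tool goes at most 50 mm and 0.15 rad, less where a joint would pass 70% of its speed; a pose out of reach is approached as far as the arm can. OPENING is the finger opening in mm, set as the command begins (- or left out keeps the last). The fingers move at their own pace and stop on an object; FORCE is the grip in N (left out, the last holds). Time passes only in rows, so rows that do not move let the fingers close. It prints the time, the measured TCP pose, the force, the opening and the grip force at its end. Input that does not fit is refused with a message, and nothing moves.
- robot.get_state(): the state, without advancing time (a new reading comes with each control period).
- robot.read_camera(name): name is "scene" or "side" or "wrist"; returns a dict with "image" (420x560x3 uint8, red, green, blue), "range_z" (420x560 float32, mm along the optical axis (not along the pixel's ray), 0 where there is no reading), "K" (3x3 intrinsics, pixels), "pose" (4x4, takes a point from camera to world coordinates). Camera axes: x right, y down, z forward; pixel columns grow to the right and rows downward; lengths in mm; the calibration is good to about 2 mm. The wrist camera is an equidistant fisheye: a pixel r from the principal point sees the ray r / f radians off the axis. A picture is of the moment at which its call begins.
- robot.sign_off(): hands the job in; it is judged then, once.
The state is a dict: "time": time; "joint_pos": joint angles; "qvel": joint speeds; "effort": joint torques, N m; "tcp_pos": TCP position; "tool_rot": TCP orientation; "ft_force": force on the tool from outside, world axes, zero at the start; "wrist_torque": the same for the moment, N m; "grip_width": finger opening in mm; "grip_force": force on a finger pad.
Only numpy, scipy, OpenCV 4.12 (cv2) and the standard library are available. Lean on these libraries where they do the work, as an engineer would, in place of code of your own. Each camera call takes 0.05 s, during which the arm holds its last target. There are 200 camera calls.

## Task

On the clamping board, first press the drop-in metal stop down fully home in its socket. Then pump the ratchet clamp by squeezing its pair of levers together and letting them spring open again, until the pad has pushed the wooden block against the stop and the pad's spring is pushed in between a quarter and three quarters of its 12 mm, never all the way; do not push the pad or bar by hand and leave the other things on the table alone. Finish while holding: the gripper still squeezes the two levers, with the block clamped square between pad and stop.

Things in the scene. Friction and masses are not known exactly. Their poses are not given: they have to be found in the camera images.
- jig: Plywood clamping board 110 x 255 x 12 mm (y -170 to +85) fixed on the table, carrying the clamp. Origin on the table top, z up; y runs along the clamp's bar from stop (y -127 mm) past block and pad to the grey housing (y +16 to +68, 56 mm wide, top 72 mm above table: tallest part) and the levers (y +82 to +194, bare table below). Offsets in other entries are in this frame.
- stop_top (a point): Centre of the top of the drop-in stop: aluminium block 60 mm (jig x) x 24 mm (jig y) x 50 mm tall, a small ear (12 mm long, 6 mm thick) at the foot of each short end. The point is 76 mm above the table when fully proud, 64 mm when home, the ears then on the socket plate (2 mm above the board). Its block-side face is at jig y -115 mm.
- stop_slide (a joint): How far the stop has been pressed down: 0 = fully proud, 0.012 m = fully home (hard end). Starts 0 to 0.004. Stiff sliding fit: moves down under about 7 N and stays where it is left.
- block: Sawn softwood offcut 55 mm (own x) x 60 mm (own y) x 48 mm high, about 0.08 kg, lying loose on the board between stop and pad, its y along the jig's y to within 0.1 rad. Origin: centre of its underside (12 mm above the table). It starts 2 to 6 mm short of the stop.
- pad_face (a point): Centre of the front of the clamp's black rubber pad (46 mm wide, 36 mm high), 42 mm above the table; it faces the block (towards jig -y) and moves to -y as the clamp advances.
- jaw_pad: The rubber pad with its steel backing, on the end of the bar in front of a coil spring. Not to be pushed by the robot.
- push_bar: The clamp's toothed steel bar, 10 x 16 mm, along the jig's y axis 42 mm above the table; its rear end runs between the levers. Not to be pushed by the robot.
- bar_slide (a joint): Advance of the bar from fully back, in m (0 to 0.050), growing towards the block; starts 0.002 to 0.012. The pad face is at jig y -(30 mm + advance) while its spring is relaxed. After the first stroke each full squeeze of the levers advances it by one tooth, about 6 mm; it stays where it is when the levers open.
- pad_spring (a joint): How far the pad is pushed in against its spring, in m: 0 = relaxed, 0.012 = pushed all the way in (bottomed). About 0.7 N to start it and 0.45 N per mm. Only begins to move when the block is tight against the stop. Seen as the pad's backing nearing the collar behind it.
- lever_grip (a point): Midway between the two levers, where to squeeze them from above along jig x: jig (0, 160, 42) mm. Levers: upright steel strips 26 mm high (29 to 55 mm above table), 8 mm thick, 112 mm long, one each side of jig y. Over their outsides here: about 63 mm open, 33 mm fully squeezed (hard stop). Squeeze with 10 N or more per finger (15 N is good); they spring open with 2.5 to 5 N in about 0.6 s.
- far_lever: The lever on the jig's +x side (farther from the robot). Origin: on its pivot, jig (20, 82, 42) mm.
- near_lever: The lever on the jig's -x side (nearer the robot). Origin: on its pivot, jig (-20, 82, 42) mm.
- far_hinge (a joint): Squeeze angle of the far lever in rad: 0 = sprung open, 0.19 = fully squeezed. The near lever is geared to it and turns by the same angle.
- offcut_small: Loose bystander: small wooden offcut 35 x 90 x 24 mm beside the board (not the block to clamp). Origin under its centre.
- grease_tin: Loose bystander: round shallow tin, 70 mm across, 40 mm high. Origin under its centre.
- pencil: Loose bystander: flat carpenter's pencil, 194 mm long, 14 mm wide, 8 mm thick. Origin under its centre.
- offcut_long: Loose bystander: wooden offcut 40 x 110 x 40 mm beside the board (not the block to clamp). Origin under its centre.
- wedge: Loose bystander: wooden wedge 40 x 130 x 30 mm. Origin under its centre.

How it is judged:
By the outcome, as a careful person would: the job done as asked, in the order asked, and still so for the second after the job is handed in, while the arm keeps its last pose, push and grip.
It also fails if it takes over 54 s, if anything falls off the work surface, if the arm or the gripper's body presses on something with over 40 N, if the wrist force passes 120 N, or if a joint passes its speed limit or range.

## Working session

There is one attempt and no reset: what is moved stays moved. The work goes in short steps, Python scripts to look and compute and a shell command to move; the robot and the scene stay as the last step left them, time stands still between calls to the robot, and variables do not carry over. Pictures are saved under pics/ and viewed, at most 10 in all, crops included, and the job is handed in when it is done.

```bash
ls; mkdir -p pics; cat > h.py <<'E'
import numpy as np,cv2
from cell import robot
def shot(n,f):
    c=robot.read_camera(n); cv2.imwrite(f'pics/{f}.png',c['image'][:,:,::-1]); np.savez(f'pics/{f}.npz',**{k:np.array(v) for k,v in c.items()}); return c
def pts(c):
    z=c['range_z'];K=c['K'];v,u=np.mgrid[:z.shape[0],:z.shape[1]]
    P=np.stack([(u-K[0,2])/K[0,0]*z,(v-K[1,2])/K[1,1]*z,z],-1)
    return P@c['pose'][:3,:3].T+c['pose'][:3,3]
E
python3 - <<'E'
from h import *
for n in ['scene','side']:
    c=shot(n,n+'0'); print(c['pose'].round(2).tolist(),c['K'].tolist())
s=robot.get_state();print(s)
E
```

```text
cell.py
pics
steer.py
[[-0.87, -0.28, 0.4, 165.46], [-0.48, 0.48, -0.73, 787.38], [0.01, -0.83, -0.56, 693.97], [0.0, 0.0, 0.0, 1.0]] [[498.04382049623183, 0.0, 280.4275822762678], [0.0, 498.04382049623183, 200.37974840433404], [0.0, 0.0, 1.0]]
[[-0.95, -0.2, 0.22, 333.48], [-0.3, 0.58, -0.76, 821.76], [0.02, -0.79, -0.61, 728.6], [0.0, 0.0, 0.0, 1.0]] [[469.84502061547244, 0.0, 276.7886846492771], [0.0, 469.84502061547244, 214.48653458307754], [0.0, 0.0, 1.0]]
{'time': 0.1, 'joint_pos': array([-1.18458399e+00,  1.24438701e-01,  1.65149434e+00, -9.81686557e-06,
        1.36751507e+00, -8.26264001e-02]), 'qvel': array([-0.00096268, -0.00090775, -0.00310042, -0.00182053, -0.00034271,
       -0.00068606]), 'effort': array([ 3.39145745e-04, -4.18875968e+01, -3.61097646e+01,  7.76790781e-02,
        4.61182056e-02, -7.59274781e-05]), 'tcp_pos': array([ 293.44467433, -579.35553735,  213.53622004]), 'tool_rot': array([ 9.72648723e-01,  2.32279144e-01, -1.45033886e-04, -9.16335627e-04]), 'ft_force': array([0.37155508, 0.37941439, 0.16474216]), 'wrist_torque': array([ 0.0624885 ,  0.02316666, -0.01048881]), 'grip_force': 0.0, 'grip_width': 94.98350773935795}
```

View pics/scene0.png

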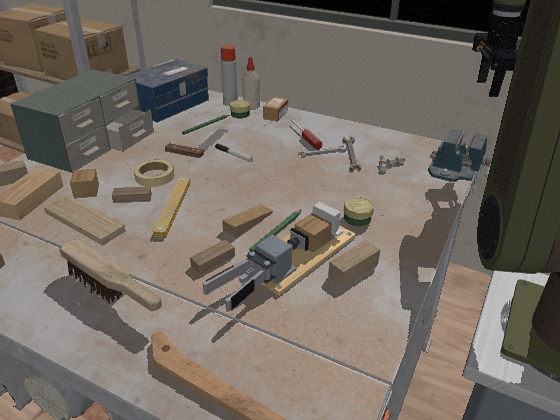

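View pics/side0.png

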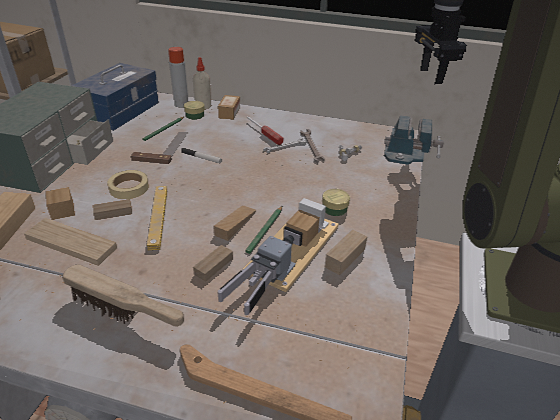

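The pictures show the jig with its stop at about (325,213) in the scene view, the block at (312,232), the housing at (270,253) and the levers at (230,285). Next I fit the jig pose from the range data.

```bash
python3 - <<'E'
from h import *
for n,(u0,u1,v0,v1) in {'scene0':(195,385,195,315),'side0':(210,375,185,320)}.items():
    c=np.load(f'pics/{n}.npz');P=pts(c)[v0:v1,u0:u1].reshape(-1,3);I=c['image'][v0:v1,u0:u1].reshape(-1,3).astype(int)
    z=P[:,2];print(n,np.histogram(z,bins=np.arange(-6,84,3)))
    def rect(m,l):
        q=P[m][:,:2].astype(np.float32);print(l,m.sum(),cv2.minAreaRect(q),np.median(P[m],0).round(1))
    yel=(z>8)&(z<16)&(I[:,0]-I[:,2]>50)
    for l,m in {'board':yel,'top60-80':(z>62)&(z<80),'wood55-63':(z>56)&(z<63)}.items():
        # cluster by image components
        M=np.zeros(((v1-v0),(u1-u0)),np.uint8);M.ravel()[m]=1
        k,L,S,_=cv2.connectedComponentsWithStats(M)
        for i in range(1,k):
            if S[i,4]>25: rect((L==i).ravel(),l)
E
```

```text
scene0 (array([1611, 9395, 1874,  389,  571, 1218,  522,  347,  271,  571,  350,
        253,  268,  338,  899,  610,  267,  285,  246,  349,  373,  582,
        260,   85,  109,  387,  219,   31,    0]), array([-6, -3,  0,  3,  6,  9, 12, 15, 18, 21, 24, 27, 30, 33, 36, 39, 42,
       45, 48, 51, 54, 57, 60, 63, 66, 69, 72, 75, 78, 81]))
board 56 ((678.98828125, -27.622745513916016), (38.284053802490234, 35.265525817871094), 79.94853973388672) [681.5 -22.4  13.1]
board 617 ((478.29400634765625, 45.42266845703125), (255.43064880371094, 44.08049011230469), 83.11305236816406) [481.7  64.2  10.9]
board 38 ((567.0904541015625, 16.213375091552734), (28.196603775024414, 15.218743324279785), 80.49357604980469) [568.4  19.9  10.9]
top60-80 282 ((502.9749755859375, -43.68074417114258), (26.30945587158203, 60.54533386230469), 78.63487243652344) [501.3 -39.2  73.1]
top60-80 554 ((542.8133544921875, 120.04351043701172), (54.18735122680664, 57.31196212768555), 75.11585998535156) [540.1 124.4  70.4]
wood55-63 531 ((509.7607421875, -10.422245025634766), (87.13419342041016, 60.374637603759766), 79.6
[... 1272 characters left out ...]
7978515625) [517.9   5.2  60.7]
wood55-63 215 ((552.155517578125, 141.6636199951172), (89.59236145019531, 56.42042541503906), 74.9927978515625) [549.6 155.7  61.3]
wood55-63 51 ((594.7332763671875, 207.96763610839844), (46.546539306640625, 9.073040962219238), 71.8619613647461) [595.2 208.5  56.8]
wood55-63 41 ((542.8521728515625, 218.01348876953125), (47.03800582885742, 7.5889434814453125), 85.87762451171875) [542.5 215.4  56.8]
wood55-63 34 ((608.4771728515625, 249.37185668945312), (28.828449249267578, 9.661591529846191), 74.49874114990234) [608.8 249.9  56.7]
wood55-63 36 ((549.1183471679688, 260.58453369140625), (36.06222152709961, 8.717489242553711), 77.7449722290039) [549.7 259.9  56.8]
```

```bash
python3 steer.py '{"dx":[28.8, 28.8, 28.8, 28.8, 28.8], "dy":[-25.5, -25.5, -25.5, -25.5, -25.5], "dz":[0, 0, 0, 0, 0], "wx":[0, 0, 0, 0, 0], "wy":[0, 0, 0, 0, 0], "wz":[0, 0, 0, 0, 0]}' 0 20 | tail -3
python3 steer.py '{"dx":[28.8, 28.8, 28.8, 28.8, 28.8], "dy":[-25.5, -25.5, -25.5, -25.5, -25.5], "dz":[0, 0, 0, 0, 0], "wx":[0, 0, 0, 0, 0], "wy":[0, 0, 0, 0, 0], "wz":[0, 0, 0, 0, 0]}' | tail -3
python3 steer.py '{"dx":[28.8, 28.8, 28.8, 28.8, 28.8], "dy":[-25.5, -25.5, -25.5, -25.5, -25.5], "dz":[0, 0, 0, 0, 0], "wx":[0, 0, 0, 0, 0], "wy":[0, 0, 0, 0, 0], "wz":[0, 0, 0, 0, 0]}' | tail -3
python3 steer.py '{"dx":[0, 0, 0, 0, 0], "dy":[0, 0, 0, 0, 0], "dz":[0, 0, 0, 0, 0], "wx":[0, 0, 0, 0, 0], "wy":[0, 0, 0, 0, 0], "wz":[-0.145, -0.145, -0.145, -0.145, -0.145]}' | tail -3
python3 steer.py '{"dx":[0, 0], "dy":[0, 0], "dz":[0, 0], "wx":[0, 0], "wy":[0, 0], "wz":[-0.137, 0]}'
```

```text
ft_force: [1.5, -0.3, 0.8]
grip_width: 60.4
grip_force: 0.0
ft_force: [1.1, -0.1, 0.2]
grip_width: 20.2
grip_force: 0.0
ft_force: [0.5, -0.5, -0.2]
grip_width: 0.3
grip_force: 0.0
ft_force: [-0.1, -0.6, 0.2]
grip_width: 0.4
grip_force: 0.0
time: 2.3
tcp_pos: [505.9, -43.4, 214.1]
tool_rot: [0.787, 0.617, -0.0, -0.0]
ft_force: [-0.1, 0.0, -0.1]
grip_width: 0.7
grip_force: 0.0
```

```bash
python3 - <<'E'
from h import *
c=shot('wrist','w0');s=robot.get_state();print(s['time'],s['tcp_pos'],s['tool_rot'],c['K'].tolist(),c['pose'].round(3).tolist(),s['ft_force'])
E
```

```text
2.35 [505.93955886 -43.41398986 214.18015549] [ 7.87518829e-01  6.16290465e-01 -2.61369495e-04 -2.97651497e-04] [[325.19226210127806, 0.0, 275.6597217186192], [0.0, 325.19226210127806, 209.95314181622737], [0.0, 0.0, 1.0]] [[0.971, -0.229, -0.066, 525.387], [-0.238, -0.935, -0.264, 31.204], [-0.001, 0.272, -0.962, 384.548], [0.0, 0.0, 0.0, 1.0]] [-0.05112624  0.26117453 -0.20546972]
```

View pics/w0.png

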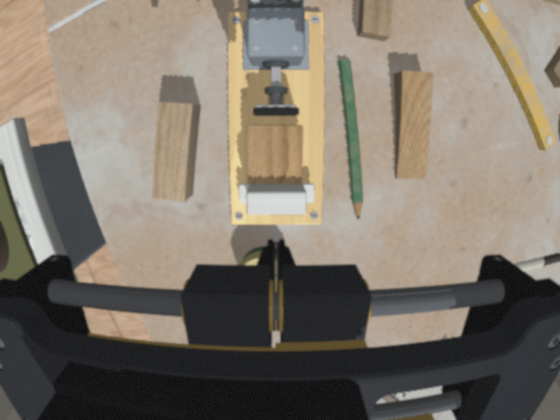

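The wrist view shows the stop at (277,200), the block at (275,153), the pad at (276,110) and the housing at (277,40). The closed fingers at x=277 line up with the jig axis.

```bash
cat >> h.py <<'E'
def wpts(c):
    z=c['range_z'];K=c['K'];v,u=np.mgrid[:z.shape[0],:z.shape[1]]
    x=(u-K[0,2])/K[0,0];y=(v-K[1,2])/K[1,1];r=np.hypot(x,y)+1e-9;t=np.tan(r)/r
    P=np.stack([x*t*z,y*t*z,z],-1)
    return P@c['pose'][:3,:3].T+c['pose'][:3,3]
E
python3 - <<'E'
from h import *
c=np.load('pics/w0.npz');W=wpts(c);I=c['image'].astype(int)
def comp(m,l,mn=60):
    k,L,S,_=cv2.connectedComponentsWithStats(m.astype(np.uint8))
    for i in range(1,k):
        if S[i,4]>mn:
            q=W[L==i];(cx,cy),(w,h),a=cv2.minAreaRect(q[:,:2].astype(np.float32));print(l,S[i].tolist(),round(cx,1),round(cy,1),round(w,1),round(h,1),round(a,1),q[:,2].mean().round(1))
z=W[...,2];v,u=np.mgrid[:420,:560];roi=(v<230)&(u>215)&(u<340)
comp(roi&(z>66)&(z<82),'tall');comp(roi&(z>57)&(z<64),'wood')
b=roi&(z>9)&(z<15)
q=W[b][:,:2].astype(np.float32);print(cv2.minAreaRect(q))
print(W[200,277],W[153,275],W[215,300],W[40,277])
E
```

```text
tall [246, 8, 60, 51, 2875] 545.7 116.9 52.1 56.4 77.2 72.0
tall [246, 189, 61, 25, 1478] 506.5 -45.8 23.4 60.1 76.5 75.4
wood [248, 0, 56, 9, 435] 553.9 149.1 9.4 54.9 76.1 61.3
wood [253, 104, 46, 11, 425] 527.7 42.3 10.2 44.5 76.1 59.7
wood [247, 125, 57, 60, 3275] 515.9 -2.3 60.9 55.5 75.3 60.4
wood [248, 187, 57, 3, 93] 509.2 -35.2 1.6 56.9 76.5 60.6
((526.334716796875, 35.659263610839844), (254.059814453125, 110.97282409667969), 76.42088317871094)
[508.05074639 -44.0480002   75.76986133] [ 5.16702142e+02 -4.23687654e-01  5.94640919e+01] [526.85019748 -83.77118756  13.10903877] [545.09500792 107.27838344  72.87713875]
```

```bash
python3 steer.py '{"dx":[-2.4, 0, 0, 0, 0], "dy":[1.2, 0, 0, 0, 0], "dz":[35, 35, 35, 22, 5], "wx":[0, 0, 0, 0, 0], "wy":[0, 0, 0, 0, 0], "wz":[0, 0, 0, 0, 0]}'
python3 steer.py '{"dx":[0, 0, 0], "dy":[0, 0, 0], "dz":[4, 4, 3], "wx":[0, 0, 0], "wy":[0, 0, 0], "wz":[0, 0, 0]}'
```

```text
time: 2.85
tcp_pos: [504.2, -45.6, 79.1]
tool_rot: [0.787, 0.616, -0.002, -0.003]
ft_force: [-0.1, -0.2, 0.1]
grip_width: 0.5
grip_force: 0.0
time: 3.15
tcp_pos: [508.1, -46.3, 73.6]
tool_rot: [0.787, 0.617, 0.001, 0.001]
ft_force: [-1.7, 0.0, 5.5]
grip_width: 0.4
grip_force: 2.6
```

```bash
python3 steer.py '{"dx":[0, 0, 0, 0, 0], "dy":[0, 0, 0, 0, 0], "dz":[2, 2, 2, 1, 0], "wx":[0, 0, 0, 0, 0], "wy":[0, 0, 0, 0, 0], "wz":[0, 0, 0, 0, 0]}'
python3 steer.py '{"dx":[0, 0], "dy":[0, 0], "dz":[1, 0], "wx":[0, 0], "wy":[0, 0], "wz":[0, 0]}'
```

```text
time: 3.65
tcp_pos: [508.0, -46.3, 66.2]
tool_rot: [0.787, 0.617, 0.001, 0.001]
ft_force: [-0.4, 0.8, 4.7]
grip_width: 0.4
grip_force: 2.5
time: 3.85
tcp_pos: [508.0, -46.3, 64.9]
tool_rot: [0.787, 0.617, 0.001, 0.001]
ft_force: [0.1, -0.2, 4.7]
grip_width: 0.5
grip_force: 2.5
```

```bash
python3 steer.py '{"dx":[0, 0, 0], "dy":[0, 0, 0], "dz":[1, 1, 0], "wx":[0, 0, 0], "wy":[0, 0, 0], "wz":[0, 0, 0]}'
python3 steer.py '{"dx":[0, 0], "dy":[0, 0], "dz":[1, 0], "wx":[0, 0], "wy":[0, 0], "wz":[0, 0]}'
```

```text
time: 4.15
tcp_pos: [508.1, -46.3, 64.2]
tool_rot: [0.787, 0.617, 0.001, 0.001]
ft_force: [-4.2, 0.5, 13.3]
grip_width: 0.1
grip_force: 6.5
time: 4.35
tcp_pos: [508.2, -46.3, 64.2]
tool_rot: [0.787, 0.617, 0.001, 0.001]
ft_force: [-7.1, 0.4, 18.9]
grip_width: 0.3
grip_force: 9.3
```

```bash
python3 steer.py '{"dx":[0, 0, 10, 40, 40], "dy":[0, 0, 0, 0, 0], "dz":[-20, -40, -40, 0, 0], "wx":[0, 0, 0, 0, 0], "wy":[0, 0, 0, 0, 0], "wz":[0, 0, 0, 0, 0]}' 90 15
python3 steer.py '{"dx":[40, 40, 40, 40, 30], "dy":[0, 0, 0, 0, 0], "dz":[0, 0, 0, 0, 0], "wx":[0, 0, 0, 0, 0], "wy":[0, 0, 0, 0, 0], "wz":[0, 0, 0, 0, 0.005]}'
python3 steer.py '{"dx":[0, 0], "dy":[0, 0], "dz":[0, 0], "wx":[0, 0], "wy":[0, 0], "wz":[0, 0]}'
python3 - <<'E'
from h import *
c=shot('wrist','w1');s=robot.get_state();R=c['pose'];print(s['tcp_pos'])
from scipy.spatial.transform import Rotation as Ro
T=Ro.from_quat(s['tool_rot']).as_matrix();print(T.round(4).tolist(),((np.array([573.9,232.5,23])-s['tcp_pos'])@T).round(1))
E
```

```text
time: 4.85
tcp_pos: [529.4, 41.8, 162.6]
tool_rot: [0.787, 0.616, 0.002, 0.001]
ft_force: [0.6, -0.3, -1.5]
grip_width: 34.9
grip_force: 0.0
time: 5.35
tcp_pos: [573.2, 228.1, 159.9]
tool_rot: [0.788, 0.616, -0.0, -0.0]
ft_force: [1.0, -0.8, -1.3]
grip_width: 75.0
grip_force: 0.0
time: 5.55
tcp_pos: [572.9, 226.0, 159.8]
tool_rot: [0.788, 0.616, -0.001, -0.0]
ft_force: [-0.2, 0.0, 0.2]
grip_width: 88.1
grip_force: 0.0
[572.89308977 225.31680023 159.94548312]
[[0.2425, 0.9702, -0.0012], [0.9702, -0.2425, -0.0008], [-0.0011, -0.0009, -1.0]] [  7.4  -0.6 136.9]
```

View pics/w1.png

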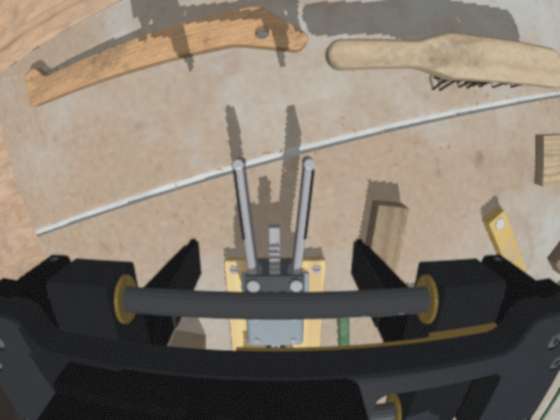

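The levers run from (250,265) to (239,162) and from (298,265) to (308,162), centred under the gripper. The small offcut at (387,235) is clear of the fingers. I descend now.

```bash
python3 steer.py '{"dx":[7.4, 0, 0, 0, 0], "dy":[-0.6, 0, 0, 0, 0], "dz":[30, 30, 30, 30, 17], "wx":[0, 0, 0, 0, 0], "wy":[0, 0, 0, 0, 0], "wz":[0, 0, 0, 0, 0]}' 82 15
python3 steer.py '{"dx":[0, 0], "dy":[0, 0], "dz":[0, 0], "wx":[0, 0], "wy":[0, 0], "wz":[0, 0]}'
python3 - <<'E'
from h import *
s=shot('side','s1');c=shot('scene','c1')
cv2.imwrite('pics/s1c.png',np.hstack([cv2.resize(s['image'][180:320,210:370,::-1],None,fx=2.5,fy=2.5,interpolation=2),cv2.resize(c['image'][180:320,200:360,::-1],None,fx=2.5,fy=2.5,interpolation=2)]))
E
```

```text
time: 6.1
tcp_pos: [572.7, 231.2, 20.8]
tool_rot: [0.789, 0.615, -0.002, -0.001]
ft_force: [-0.2, 0.1, 0.2]
grip_width: 81.8
grip_force: 0.0
time: 6.3
tcp_pos: [575.1, 232.7, 24.4]
tool_rot: [0.788, 0.615, 0.0, 0.0]
ft_force: [0.2, 0.5, 0.8]
grip_width: 82.2
grip_force: 0.0
```

View pics/s1c.png

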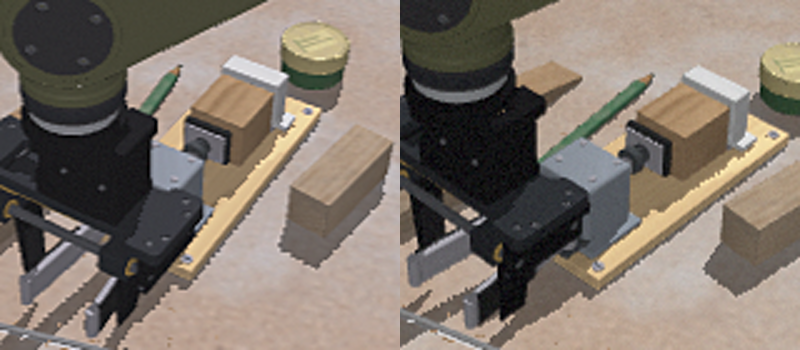

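Both crops show the fingers straddling the levers and the pad/block region unobstructed. I squeeze once and measure before and after.

```bash
cat >> h.py <<'E'
A=np.deg2rad(76.4);O=np.array([536.3,77.0]);Y=np.array([np.cos(A),np.sin(A)]);X=np.array([Y[1],-Y[0]])
def jig(P): return np.stack([(P[...,:2]-O)@X,(P[...,:2]-O)@Y,P[...,2]],-1)
def meas(tag):
    for n in ['scene','side']:
        c=shot(n,f'{n}_{tag}');J=jig(pts(c));x,y,z=J[...,0],J[...,1],J[...,2]
        t=(abs(x)<35)&(z>52)&(y<0)&(y>-145)
        I=c['image'].astype(int);wood=I[...,0]-I[...,2]>35
        b=t&wood&(z<66)&(y<-40);p=t&~wood&(y>-70);s=t&~wood&(y<-100)
        q=lambda m,k:np.percentile(y[m],k).round(1) if m.sum()>5 else None
        r=cv2.minAreaRect(J[b][:,:2].astype(np.float32))
        print(n,'block',q(b,2),q(b,98),'rect',np.round(r[0],1),np.round(r[1],1),round(r[2],1),'| pad',q(p,5),q(p,50),q(p,95),p.sum(),'| stop',q(s,5),q(s,95),np.median(z[s]).round(1))
    print(robot.get_state()['time'])
E
python3 -c "
from h import *
meas('a')"
python3 steer.py '{"dx":[0, 0, 0, 0, 0], "dy":[0, 0, 0, 0, 0], "dz":[0, 0, 0, 0, 0], "wx":[0, 0, 0, 0, 0], "wy":[0, 0, 0, 0, 0], "wz":[0, 0, 0, 0, 0]}' 25 15
python3 steer.py '{"dx":[0, 0, 0, 0], "dy":[0, 0, 0, 0], "dz":[0, 0, 0, 0], "wx":[0, 0, 0, 0], "wy":[0, 0, 0, 0], "wz":[0, 0, 0, 0]}'
python3 -c "
from h import *
meas('b')"
```

```text
scene block -108.4 -49.4 rect [ -3.  -79.5] [64.2 58.3] 89.6 | pad -38.7 -33.3 -17.1 118 | stop -135.9 -113.7 62.2
side block -110.1 -50.1 rect [ -0.4 -82. ] [57.4 65.6] 1.0 | pad -50.0 -32.9 -13.2 141 | stop -136.8 -113.6 64.2
6.5
time: 7.0
tcp_pos: [573.0, 234.5, 23.9]
tool_rot: [0.788, 0.615, -0.001, -0.002]
ft_force: [-5.5, 4.2, 3.1]
grip_width: 47.4
grip_force: 11.7
time: 7.4
tcp_pos: [573.1, 234.5, 23.9]
tool_rot: [0.788, 0.615, -0.001, -0.002]
ft_force: [-4.9, 3.6, 3.2]
grip_width: 34.0
grip_force: 15.0
scene block -109.0 -49.9 rect [ -4.6 -82.1] [67.3 57. ] 88.7 | pad -49.4 -39.3 -34.2 121 | stop -135.7 -113.7 62.0
side block -109.8 -50.6 rect [ -0.4 -82.2] [56.2 67.3] 0.7 | pad -50.4 -38.8 -18.8 141 | stop -137.6 -114.4 64.1
7.5
```

```bash
for i in 1; do python3 steer.py '{"dx":[0, 0, 0, 0, 0], "dy":[0, 0, 0, 0, 0], "dz":[0, 0, 0, 0, 0], "wx":[0, 0, 0, 0, 0], "wy":[0, 0, 0, 0, 0], "wz":[0, 0, 0, 0, 0]}' 76 15 >/dev/null
python3 steer.py '{"dx":[0, 0, 0], "dy":[0, 0, 0], "dz":[0, 0, 0], "wx":[0, 0, 0], "wy":[0, 0, 0], "wz":[0, 0, 0]}'|grep -v tool
python3 -c "
from h import *
meas('c')"
python3 steer.py '{"dx":[0, 0, 0, 0, 0], "dy":[0, 0, 0, 0, 0], "dz":[0, 0, 0, 0, 0], "wx":[0, 0, 0, 0, 0], "wy":[0, 0, 0, 0, 0], "wz":[0, 0, 0, 0, 0]}' 25 15 >/dev/null
python3 steer.py '{"dx":[0, 0, 0, 0], "dy":[0, 0, 0, 0], "dz":[0, 0, 0, 0], "wx":[0, 0, 0, 0], "wy":[0, 0, 0, 0], "wz":[0, 0, 0, 0]}' |grep -v tool
python3 -c "
from h import *
meas('d')"; done
```

```text
time: 8.3
tcp_pos: [574.7, 233.1, 23.6]
ft_force: [-0.0, 0.7, -0.7]
grip_width: 75.9
grip_force: 0.0
scene block -109.0 -49.7 rect [ -4.4 -80.1] [63.2 58.2] 89.1 | pad -47.2 -38.9 -21.0 124 | stop -136.0 -114.2 61.9
side block -109.4 -50.4 rect [ -0.3 -81.9] [66.  56.6] 89.7 | pad -51.3 -38.5 -18.7 147 | stop -136.0 -114.5 64.1
8.4
time: 9.3
tcp_pos: [573.1, 234.4, 23.5]
ft_force: [-3.8, 3.9, 0.7]
grip_width: 33.9
grip_force: 15.0
scene block -111.1 -53.0 rect [ -4.1 -83.8] [57.  65.9] 1.2 | pad -51.8 -45.3 -40.3 116 | stop -135.9 -114.1 62.0
side block -110.9 -52.2 rect [ -0.8 -77.6] [55.7 73.1] 0.0 | pad -53.0 -44.9 -23.8 135 | stop -136.0 -114.4 64.1
9.4
```

```bash
for i in 1; do python3 steer.py '{"dx":[0, 0, 0, 0, 0], "dy":[0, 0, 0, 0, 0], "dz":[0, 0, 0, 0, 0], "wx":[0, 0, 0, 0, 0], "wy":[0, 0, 0, 0, 0], "wz":[0, 0, 0, 0, 0]}' 76 15 >/dev/null
python3 steer.py '{"dx":[0, 0, 0], "dy":[0, 0, 0], "dz":[0, 0, 0], "wx":[0, 0, 0], "wy":[0, 0, 0], "wz":[0, 0, 0]}'|grep -v tool
python3 -c "
from h import *
meas('e')"
python3 steer.py '{"dx":[0, 0, 0, 0, 0], "dy":[0, 0, 0, 0, 0], "dz":[0, 0, 0, 0, 0], "wx":[0, 0, 0, 0, 0], "wy":[0, 0, 0, 0, 0], "wz":[0, 0, 0, 0, 0]}' 25 15 >/dev/null
python3 steer.py '{"dx":[0, 0, 0, 0], "dy":[0, 0, 0, 0], "dz":[0, 0, 0, 0], "wx":[0, 0, 0, 0], "wy":[0, 0, 0, 0], "wz":[0, 0, 0, 0]}' |grep -v tool
python3 -c "
from h import *
meas('f')
L=[]
for n,(v0,v1,u0,u1) in {'side':(185,265,260,340),'scene':(190,270,270,350)}.items():
  L.append(np.vstack([cv2.resize(cv2.imread(f'pics/{n}_{t}.png')[v0+5:v1-5,u0:u1],None,fx=4,fy=4,interpolation=2) for t in 'df']))
cv2.imwrite('pics/f.png',np.hstack(L))"; done
```

```text
time: 10.2
tcp_pos: [574.7, 233.1, 23.7]
ft_force: [0.6, -0.2, 0.7]
grip_width: 75.9
grip_force: 0.0
scene block -111.1 -52.6 rect [ -4.4 -84. ] [64.4 57.8] 89.2 | pad -52.1 -45.2 -36.5 117 | stop -135.9 -114.0 62.1
side block -111.8 -52.4 rect [  0.1 -77.5] [56.5 73.2] 1.1 | pad -51.9 -44.4 -25.1 143 | stop -136.8 -114.0 64.2
10.3
time: 11.2
tcp_pos: [573.1, 234.5, 23.5]
ft_force: [-4.9, 4.2, 1.9]
grip_width: 34.0
grip_force: 15.0
scene block -113.1 -54.8 rect [ -4.4 -83.8] [61.7 58.1] 89.3 | pad -54.4 -47.7 -31.0 119 | stop -135.8 -114.3 62.0
side block -113.5 -55.7 rect [ -0.7 -83.2] [65.2 55.6] 88.8 | pad -55.5 -47.7 -30.3 139 | stop -136.4 -114.3 64.5
11.3
```

View pics/f.png

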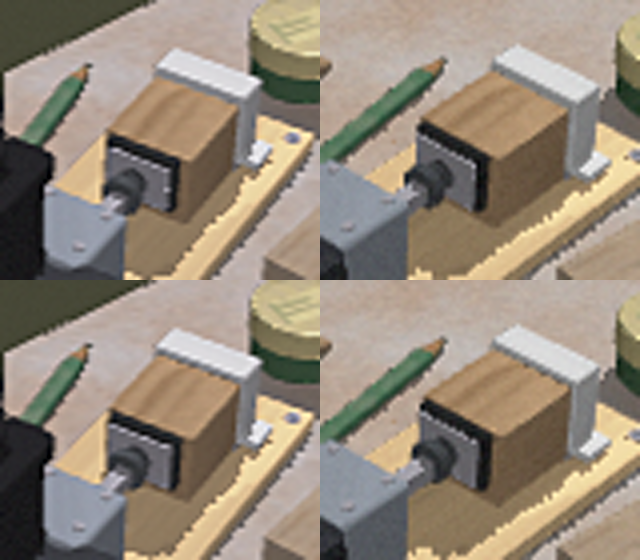

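The block now touches the stop in the lower pair of views, and the collar at (440,455) is nearer the backing than before. The spring estimate is about 3.3 mm, close to the 3 mm lower limit, so I refine it with more frames.

```bash
python3 - <<'E'
from h import *
import glob
for i in range(6):
    for n in ['scene','side']: shot(n,f'{n}_f{i}')
print(robot.get_state()['time'])
for n in ['scene','side']:
    for g in ['a','b','c','d','e','f','f?']:
        out=[]
        for f in glob.glob(f'pics/{n}_{g}.npz'):
            c=np.load(f);J=jig(pts(c));x,y,z=J[...,0],J[...,1],J[...,2];I=c['image'].astype(int);wood=I[...,0]-I[...,2]>35
            g0=I.mean(-1)
            # steel backing face: facing +y
            p0={'a':-33,'b':-39,'c':-39,'d':-45,'e':-45}.get(g,-47.7)
            p=(abs(x)<22)&(z>28)&(z<60)&(abs(y-p0)<5)&~wood&(g0>90)
            # collar + bar (dark round), behind pad
            k=(abs(x)<12)&(z>38)&(z<56)&(y>p0+6)&(y<p0+26)&~wood
            h=np.histogram(y[k],bins=np.arange(p0+6,p0+27,2))[0]
            out.append([np.median(y[p]),np.mean(y[p]),p.sum(),*h])
        print(n,g,np.mean(out,0).round(1).tolist(),np.std([o[0] for o in out]).round(2))
E
```

```text
11.9
scene a [-30.2, -30.4, 101.0, 6.0, 7.0, 4.0, 1.0, 3.0, 4.0, 8.0, 19.0, 13.0, 3.0] 0.0
scene b [-36.0, -36.1, 97.0, 4.0, 3.0, 5.0, 4.0, 3.0, 3.0, 8.0, 13.0, 21.0, 4.0] 0.0
scene c [-36.1, -36.1, 97.0, 6.0, 4.0, 5.0, 2.0, 4.0, 3.0, 3.0, 18.0, 20.0, 5.0] 0.0
scene d [-42.1, -42.1, 95.0, 7.0, 5.0, 5.0, 1.0, 2.0, 8.0, 1.0, 12.0, 17.0, 8.0] 0.0
scene e [-42.2, -42.3, 96.0, 8.0, 3.0, 5.0, 3.0, 1.0, 6.0, 4.0, 19.0, 14.0, 5.0] 0.0
scene f [-44.3, -44.4, 90.0, 4.0, 3.0, 1.0, 3.0, 6.0, 9.0, 17.0, 10.0, 4.0, 5.0] 0.0
scene f? [-44.5, -44.6, 84.5, 5.5, 2.8, 1.3, 2.2, 5.8, 9.0, 18.7, 8.5, 3.8, 4.3] 0.08
side a [-30.9, -31.0, 111.0, 3.0, 6.0, 2.0, 0.0, 3.0, 7.0, 11.0, 16.0, 8.0, 2.0] 0.0
side b [-36.4, -36.6, 111.0, 4.0, 3.0, 3.0, 2.0, 4.0, 3.0, 10.0, 20.0, 15.0, 6.0] 0.0
side c [-36.7, -36.7, 107.0, 7.0, 4.0, 0.0, 2.0, 6.0, 3.0, 8.0, 20.0, 14.0, 6.0] 0.0
side d [-42.5, -42.6, 108.0, 10.0, 5.0, 1.0, 0.0, 2.0, 4.0, 9.0, 18.0, 16.0, 3.0] 0.0
side e [-42.5, -42.6, 108.0, 7.0, 5.0, 3.0, 0.0, 0.0, 4.0, 16.0, 15.0, 14.0, 5.0] 0.0
side f [-44.9, -45.1, 97.0, 3.0, 2.0, 2.0, 4.0, 9.0, 15.0, 21.0, 6.0, 5.0, 3.0] 0.0
side f? [-44.9, -45.0, 93.3, 4.2, 1.8, 1.8, 5.2, 6.5, 14.8, 18.5, 7.0, 4.8, 3.0] 0.24
```

```bash
python3 - <<'E'
from h import *
def proj(c,j):
    w=np.r_[O+X*j[0]+Y*j[1],j[2]];p=np.linalg.inv(c['pose'])@np.r_[w,1];p=c['K']@p[:3];return p[:2]/p[2]
for n in ['scene','side']:
    C={t:np.load(f'pics/{n}_{t}.npz') for t in ['a','b','c','d','e','f']+[f'f{i}' for i in range(6)]}
    c=C['e'];up=lambda t:cv2.resize(C[t]['image'],None,fx=8,fy=8,interpolation=cv2.INTER_CUBIC)
    for part,y0,zc,r in [('collar',-24,42,6),('pad',-44,52,9)]:
        u,v=proj(c,(0,y0,zc));d=(proj(c,(0,y0-6,zc))-proj(c,(0,y0,zc)))  # px per tooth
        for ref in ['e','c']:
            yy=y0+(6 if ref=='c' else 0);u,v=proj(C[ref],(0,yy,zc));u8,v8,R=int(u*8),int(v*8),r*8
            T=up(ref)[v8-R:v8+R,u8-R:u8+R];o={}
            for t in C:
                m=72+32;I=up(t)[v8-R-m:v8+R+m,u8-R-m:u8+R+m]
                _,s,_,l=cv2.minMaxLoc(cv2.matchTemplate(I,T,cv2.TM_CCOEFF_NORMED));q=(np.array(l)-m)/8
                o[t]=(round(float(q@d/(d@d)*6),2),round(s,2))
            print(n,part,ref,{t:o[t] for t in 'abcdef'},'f mean',np.mean([o[f'f{i}'][0] for i in range(6)]).round(2))
E
```

```text
scene collar e {'a': (-11.56, 0.94), 'b': (-5.91, 0.97), 'c': (-5.91, 0.98), 'd': (0.0, 1.0), 'e': (0.0, 1.0), 'f': (5.37, 0.97)} f mean 5.37
scene collar c {'a': (-5.46, 0.96), 'b': (0.0, 1.0), 'c': (0.0, 1.0), 'd': (5.91, 0.97), 'e': (5.91, 0.98), 'f': (11.29, 0.95)} f mean 11.36
scene pad e {'a': (-11.81, 0.89), 'b': (-5.86, 0.94), 'c': (-6.04, 0.94), 'd': (0.0, 1.0), 'e': (0.0, 1.0), 'f': (2.69, 0.93)} f mean 2.69
scene pad c {'a': (-5.58, 0.93), 'b': (0.0, 1.0), 'c': (0.0, 1.0), 'd': (6.04, 0.94), 'e': (6.04, 0.94), 'f': (8.65, 0.89)} f mean 8.65
side collar e {'a': (-9.8, 0.82), 'b': (-4.77, 0.9), 'c': (-4.77, 0.9), 'd': (0.0, 1.0), 'e': (0.0, 1.0), 'f': (3.99, 0.93)} f mean 3.99
side collar c {'a': (-3.15, 0.92), 'b': (0.0, 1.0), 'c': (0.0, 1.0), 'd': (4.77, 0.91), 'e': (4.77, 0.9), 'f': (10.38, 0.88)} f mean 10.38
side pad e {'a': (-11.48, 0.86), 'b': (-5.7, 0.89), 'c': (-5.7, 0.89), 'd': (0.0, 1.0), 'e': (0.0, 1.0), 'f': (2.49, 0.92)} f mean 2.49
side pad c {'a': (-5.44, 0.89), 'b': (0.0, 1.0), 'c': (0.0, 1.0), 'd': (5.73, 0.89), 'e': (5.73, 0.89), 'f': (8.45, 0.89)} f mean 8.45
```

```bash
python3 - <<'E'
from h import *
c=shot('wrist','w2')
a=cv2.imread('pics/w1.png')[140:300,190:360];b=c['image'][:,:,::-1]
cv2.imwrite('pics/w12.png',np.hstack([cv2.resize(a,(425,400),interpolation=2)[:, :360],cv2.resize(b[100:320,160:400],(436,400),interpolation=2)]))
E
```

```text
(no output)
```

View pics/w12.png

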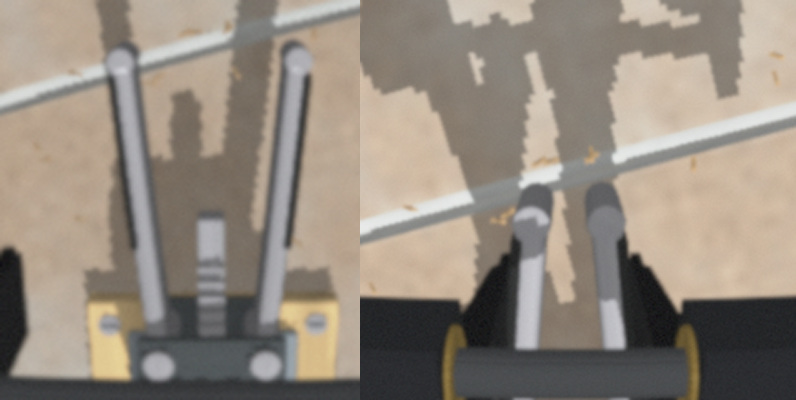

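The left crop (open levers) shows the bar's rear end at (210,215), but in the squeezed view on the right it is hidden behind the gripper bar at (565,370). I use the collar's rear edge in the fixed cameras instead.

```bash
python3 - <<'E'
from h import *
import glob
def proj(c,j):
    w=np.concatenate([O+np.outer(j[:,0],X)+np.outer(j[:,1],Y),j[:,2:]],1)
    p=(w-c['pose'][:3,3])@c['pose'][:3,:3];p=p@c['K'].T;return (p[:,:2]/p[:,2:]).astype(np.float32)
ys=np.arange(-45,5,0.1)
for n in ['scene','side']:
    Pf={}
    for s,g in {'a':['a'],'bc':['b','c'],'de':['d','e'],'f':['f','f0','f1','f2','f3','f4','f5']}.items():
        acc=[]
        for t in g:
            c=np.load(f'pics/{n}_{t}.npz');I=c['image'].astype(np.float32).mean(-1)
            acc.append([cv2.remap(I,*[a.reshape(1,-1) for a in proj(c,np.c_[np.full(len(ys),x),ys,np.full(len(ys),z)]).T],cv2.INTER_LINEAR)[0] for x in (-6,-4,-2,0,2,4,6) for z in (46,)])
        Pf[s]=np.mean(acc,0)
    print(n);
    for s in Pf: print(s,Pf[s][:,::20].mean(0).astype(int).tolist())
    # shift of rear collar edge segment: match profile from de to others by SSD over window behind dark minimum
    D=Pf['de']
    for lo,hi in [(-26,-16),(-24,-14),(-28,-18)]:
        i0,i1=int((lo+45)*10),int((hi+45)*10);r={}
        for s in Pf:
            e=[]
            for k in range(-130,131):
                if i0-k<0 or i1-k>len(ys): e.append(1e9);continue
                A=Pf[s][:,i0-k:i1-k];e.append(((A-D[:,i0:i1])**2).mean())
            k=int(np.argmin(e));r[s]=((k-130)/10,round(float(e[k]),0))
        print((lo,hi),r)
E
```

```text
scene
a [37, 80, 121, 108, 99, 100, 90, 71, 60, 59, 66, 72, 74, 71, 60, 46, 45, 56, 73, 100, 135, 154, 151, 148, 149]
bc [114, 99, 98, 93, 73, 60, 62, 65, 69, 73, 72, 61, 48, 44, 54, 71, 93, 127, 158, 174, 164, 155, 149, 148, 148]
de [93, 74, 62, 65, 66, 69, 72, 71, 61, 49, 46, 53, 70, 92, 125, 156, 176, 174, 171, 172, 164, 155, 149, 147, 148]
f [62, 61, 66, 72, 72, 63, 49, 45, 49, 67, 89, 117, 155, 173, 176, 175, 177, 173, 171, 172, 163, 155, 149, 147, 148]
(-26, -16) {'a': (-11.6, 195.0), 'bc': (-6.1, 60.0), 'de': (0.0, 0.0), 'f': (5.9, 71.0)}
(-24, -14) {'a': (-11.5, 302.0), 'bc': (-6.1, 81.0), 'de': (0.0, 0.0), 'f': (5.9, 141.0)}
(-28, -18) {'a': (-11.7, 84.0), 'bc': (-6.1, 38.0), 'de': (0.0, 0.0), 'f': (5.9, 39.0)}
side
a [129, 126, 104, 105, 102, 86, 68, 64, 61, 64, 72, 75, 70, 59, 51, 53, 66, 100, 146, 168, 164, 152, 153, 158, 160]
bc [105, 104, 90, 68, 57, 60, 64, 73, 78, 70, 58, 52, 52, 65, 82, 96, 119, 149, 162, 164, 161, 151, 152, 158, 160]
de [70, 61, 60, 67, 74, 77, 72, 60, 52, 52, 65, 86, 99, 133, 150, 152, 156, 153, 156, 162, 160, 151, 152, 158, 160]
f [62, 70, 76, 70, 59, 52, 53, 68, 82, 90, 102, 142, 154, 150, 150, 150, 154, 153, 156, 162, 160, 151, 152, 158, 159]
(-26, -16) {'a': (-9.9, 646.0), 'bc': (-6.6, 273.0), 'de': (0.0, 0.0), 'f': (4.4, 101.0)}
(-24, -14) {'a': (-9.9, 764.0), 'bc': (-6.4, 378.0), 'de': (0.0, 0.0), 'f': (4.3, 69.0)}
(-28, -18) {'a': (-10.0, 401.0), 'bc': (-6.6, 203.0), 'de': (0.0, 0.0), 'f': (4.6, 119.0)}
```

```bash
python3 steer.py '{"dx":[0, 0, 0], "dy":[0, 0, 0], "dz":[0, 0, 0], "wx":[0, 0, 0], "wy":[0, 0, 0], "wz":[0, 0, 0]}' 25 22
python3 -c "
from h import *
meas('g')"
```

```text
time: 12.25
tcp_pos: [573.1, 234.4, 23.4]
tool_rot: [0.789, 0.615, -0.001, -0.002]
ft_force: [-3.6, 4.5, 1.2]
grip_width: 33.3
grip_force: 22.0
scene block -112.7 -55.0 rect [ -3.8 -84.5] [62.9 57.8] 89.7 | pad -54.6 -47.3 -42.1 108 | stop -135.4 -114.1 62.0
side block -113.9 -55.8 rect [ -0.3 -85.1] [56.3 66.3] 1.2 | pad -55.8 -47.0 -31.0 134 | stop -136.1 -113.7 64.5
12.35
```

The block is square against the stop, the stop is home, the spring is pushed in about 3.4 mm and the levers are held at 22 N.

```bash
python3 -c "
from cell import robot
print(robot.sign_off())"
```

```text
the job is handed in; nothing more can be done
None
```

I pressed the stop fully home, then gave the levers three squeezes, and handed the job in with the gripper still squeezing them at 22 N and the block square against the stop; the pad spring is in by about 3.4 mm from camera measurements, only about 0.4 mm above the 3 mm lower limit, and no verdict came back.

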